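Slide an angle cleat along the fixture fence until it drops over the locating pin

TASK

Load the drilled steel angle cleat into the welding fixture: lay it down at the open end with its heel against the fence and its leading end riding on the locating pin, then, without lifting it, slide it gently along the fence until its hole drops over the pin; stop there, as the pin is only finger-tight and must not be dragged out of its setting. Leave it fully home: flat on the fixture, heel square against the fence, let go; leave everything else on the bench alone.

Things in the scene. Friction and masses are not known exactly. Their poses are not given: they have to be found in the camera images.
- cleat_grip (a point): Grip point of the loose cleat, a plain steel angle (L) 90 mm long, about 0.65 to 0.8 kg, standing on its horizontal leg. Middle of the upright leg (8 mm thick, top edge 80 mm above the underside), 45 mm above the underside. x along the length, y from toe to heel, z up; heel (outer face of the upright leg) 4 mm further in +y. The smaller undrilled angle offcut is not wanted.
- cleat_hole (a point): Centre of the cleat's round 16 mm hole on the underside of its horizontal leg (60 mm wide, 8 mm thick): half-way along the 90 mm length, 35 mm from the heel, 25 mm from the toe (free edge). Same axes as cleat_grip, which is at (0, 31, 45) mm in this frame.
- seat (a point): Fixed fixture: middle of its pin slot (48 x 16 mm along x) on the flat upper face of the base plate (x -125 to 125 mm, y -50 mm to the fence), 32 mm above the bench. x from the open end (-x) to the toggle-clamp end, y to the fence, z up. Cleat home: axes parallel to these, underside at z = 0, hole over the pin (1 mm play all round), heel against the fence, so hole at y = 0.
- slot_start (a point): End of the pin's range nearest the open end, on the seat, at (-12, 0, 0) mm from seat, same axes. The locating pin (14 mm diameter, chamfered top) is clamped at y = 0, anywhere from here to 24 mm further in +x, standing 4.5 to 7.5 mm above the seat: place and height are set for each job and not measured. With the hole 12 mm short of here (-x) the cleat rides on the pin wherever it is.
- fence (a point): Top edge of the fence's straight face, at (-18, 35, 12) mm from seat, same axes. The fence is a fixed steel bar along x, 12 mm high above the seat, 14 mm wide, reaching 105 mm to either side. The fence does not yield: 3 to 8 N of contact force is enough to slide and feel; pressing the riding cleat on it or on the pin with over 50 N is too hard.
- clamp (a point): Foot of the open toggle clamp on the fixture's +x end, at (101, -12, 0) mm from seat, same axes. Not used and does not move: it stands from 25 mm before this point to 66 mm beyond it in x, 36 mm wide, up to 100 mm above the seat. Keep clear of it.
- pin (a joint): How far the locating pin has slipped along the slot from its setting, in m (0 at the start, + towards the clamp end). It says nothing of where that setting is. The pin is only nipped up finger-tight: it holds about 12 N along the slot and slips when dragged harder (press under about 12 N while sliding; stop once it has dropped). It must keep its setting within 3 mm.
Things that resemble listed ones, but are neither listed nor needed, are in the scene too. What is meant by the part that bears cleat_grip is not green, and is the smaller of those in its own colour.

How it is judged (in metres and radians):
On the way:
1. the cleat is laid at the open end: its heel within 5 mm of the fence, touching the fixture or its pin, no more than 12 mm above the seat, its hole 18 to 60 mm short of the slot's middle (x of cleat_hole in the frame of seat between -0.06 and -0.018 m and y of cleat_hole in the frame of seat between -0.005 and 0.005 m and z of cleat_hole in the frame of seat below 0.012 m and (contact force between cleat and fixture above 0.5 N or contact force between cleat and pin above 0.5 N)), for 0.1 s.
At the end, for the whole second after the job is handed in: The cleat lies flat on the seat (underside within 1.5 mm, tilt under 0.03 rad) over the slot (hole within 17 mm of the slot's middle, so that the pin stands in the hole), heel within 2 mm of the fence and parallel to it within 0.04 rad, the pin within 3 mm of its setting, at rest, released (x of cleat_hole in the frame of seat between -0.017 and 0.017 m and y of cleat_hole in the frame of seat between -0.002 and 0.002 m and z of cleat_hole in the frame of seat below 0.0015 m and angle between cleat_hole's own z axis and vertical below 0.03 rad and angle between the x axis of cleat_hole and the x axis of seat, either way round below 0.04 rad and linear speed of cleat below 0.01 m/s and value of joint pin between -0.003 and 0.003 m); the robot touches nothing.
It fails at once if while the cleat is still riding level on the pin (hole more than 3 mm above the seat, tilt under 0.04 rad), it is pressed or knocked against pin, fence or seat with more than 50 N ((contact force between cleat and fixture above 50 N or contact force between cleat and pin above 50 N) and z of cleat_hole in the frame of seat above 0.003 m and angle between cleat_hole's own z axis and vertical below 0.04 rad).
It fails at once if the pin is dragged more than 3 mm out of its setting (not (value of joint pin between -0.003 and 0.003 m)).
It fails at once if the cleat is lifted over the pin instead of slid along (hole within 17 mm of the slot's middle while 14 to 40 mm above the seat) (x of cleat_hole in the frame of seat between -0.017 and 0.017 m and y of cleat_hole in the frame of seat between -0.02 and 0.02 m and z of cleat_hole in the frame of seat between 0.014 and 0.04 m).
It fails at once if another thing on the bench is shifted by more than 20 mm (distance of any of offcut, tube, flat, square, hammer, brush, spray from where it was at the start of the episode above 0.02 m).
It also fails if it takes over 58 s, if anything falls off the work surface, if the arm or the gripper's body presses on something with over 40 N, if the wrist force passes 120 N, or if a joint passes its speed limit or range.

ROBOT

A 7-joint arm with a two-finger parallel gripper is mounted at the origin on the work surface. World frame = base frame: x ahead of the robot, y to its left, z up, the work surface at z = 0. Lengths are in mm, angles in rad, forces in N, time in s.
With the tool pointing down it reaches from about 425 to 950 mm from the base axis. Payload 16.7 kg.
Tool frame: the origin (TCP) lies midway between the tips of the shut fingers; the grasp point (between the pads) lies 19 mm behind it (arm.grip_depth is the distance from the TCP to the grasp point, in mm); z points along the fingers, y is the direction in which the jaws open and shut (so a half turn about z gives the same grasp; the last joint's range is limited). The gripper opens to 94 mm and grips with 3 to 60 N. Pads are 16 mm wide; open, the fingers measure 119 mm over their backs; the gripper's body (75 mm by 177 mm) begins 78 mm behind the grasp point.
Start: joints at [-1.442, 0.426, 0.074, 1.606, -0.034, 1.111, -0.067], TCP at [185.766, 648.895, 205.467] pointing down, gripper open.
Joint ranges: [-2.85, 2.85], [-0.5, 2.14], [-1.23, 1.37], [0.21, 2.46], [-1.02, 4.16], [0.16, 2.05], [-2.73, 2.73]. Speed limits (rad/s): [1.89, 1.89, 2.39, 2.39, 3.01, 3.01, 3.01].

INTERFACE

Orientations are given as a unit quaternion [w, x, y, z].
In Python, from plant import sensors, eyes, hand_in, arm gives the robot as it stands.
- The arm moves only by the tool step_arm, never from a script. Its argument "commands" is a list of rows, each an object with "delta_pos": the shift along the tool's x, y, z in mm, a list of three; "delta_rot": the turn, a rotation vector about the tool's x, y, z in degrees, a list of three. A call has 1 to 8 rows; each row shifts and turns the commanded pose from where the row before left it, along the tool's axes as they then stand; what a row does not reach is not made up. A row lasts 1/12 s, in which the tool goes at most 41.7 mm and 7.16 degrees, less where a joint would pass 70% of its speed; a pose out of reach is approached as far as the arm can. A call is refused whole if a number of a shift passes 41.7 or a number of a turn 7.16, either way. A call with a gripper value outside its range is refused whole. "jaw" is the opening, from 0 (shut) to 1 (fully open), set as the call begins (left out, the last holds). The fingers move at their own pace and stop on an object; "grip_force" is the grip in N (left out, the last holds). Time passes only in rows, so rows that do not move let the fingers close. It gives the time, the measured TCP pose, the force and the opening at its end, in the units of the state.
- sensors.read_state(): the state, without advancing time (a new reading comes with each control period).
- eyes.grab_frame(name): name is "scene" or "top"; returns the picture (384x512x3 uint8, red, green, blue); there is no depth.
- eyes.camera_info(name): a dict with "mtx" (3x3 intrinsics, pixels), "position" and "attitude" of the camera in the world. Camera axes: x right, y down, z forward; pixel columns grow to the right and rows downward; lengths in mm; the calibration is good to about 2 mm. A picture is of the moment at which its call begins. camera_info takes no time and is no camera call.
- hand_in(): hands the job in, once; it reports no verdict.
The state is a dict: "t": time; "q": joint angles; "joint_velocities": joint speeds; "joint_efforts": joint torques, N m; "position": TCP position; "eef_rot": TCP orientation; "contact_force": force on the tool from outside, world axes, zero at the start; "moment": the same for the moment, N m; "finger_gap": opening from 0.0 (shut) to 1.0 (fully open).
Only numpy, scipy, OpenCV 4.12 (cv2) and the standard library are available. Lean on these libraries where they do the work, as an engineer would, in place of code of your own. Each camera call takes 0.05 s, during which the arm holds its last target. There are 200 camera calls.

## Working session

There is one attempt and no reset: what is moved stays moved. The work goes in short steps, Python scripts to look and compute and a tool call to move; the robot and the scene stay as the last step left them, time stands still between calls to the robot, and variables do not carry over. Pictures are saved under pics/ and viewed, about 8 in all and at most 12, crops included, and the job is handed in when it is done.

Besides the shell and the picture viewer there is one more tool, called after ">>>" as a command line: name --argument value ..., lists and objects as JSON in quotes. step_arm: Moves the arm, as the interface text tells. Its arguments: {"type":"object","properties":{"commands":{"type":"array"},"jaw":{"type":"number"},"grip_force":{"type":"number"}},"required":["commands"]}

```bash
ls; mkdir -p pics; python3 - <<'E'
from plant import sensors, eyes, arm
import cv2
for n in("scene","top"):
    f=eyes.grab_frame(n); cv2.imwrite(f"pics/{n}0.png",cv2.cvtColor(cv2.resize(f,(800,600),interpolation=cv2.INTER_CUBIC),cv2.COLOR_RGB2BGR)); cv2.imwrite(f"{n}0raw.png",f[:,:,::-1]); print(eyes.camera_info(n))
print(sensors.read_state())
E
```

```text
pics
{'mtx': array([[450.82197877,   0.        , 259.94246392],
       [  0.        , 450.82197877, 185.55742151],
       [  0.        ,   0.        ,   1.        ]]), 'position': array([850.8920031 , 511.45627019, 641.21492806]), 'attitude': array([-0.12975216,  0.2869157 ,  0.87047685, -0.37830387])}
{'mtx': array([[379.12964853,   0.        , 250.43215693],
       [  0.        , 379.12964853, 191.55278087],
       [  0.        ,   0.        ,   1.        ]]), 'position': array([333.88146474,  18.79296859, 824.97645528]), 'attitude': array([ 0.07201601, -0.69686756,  0.70931844, -0.07782445])}
{'t': 0.1, 'q': array([-1.44144735,  0.42667253,  0.07387778,  1.60654997, -0.03408705,
        1.11081353, -0.06706613]), 'joint_velocities': array([-0.00023724, -0.00317892,  0.00028797, -0.00171062,  0.00146481,
        0.00115247, -0.00014459]), 'joint_efforts': array([ 9.39544028e-03, -9.37449861e+01,  3.67717624e+00, -4.55050778e+01,
       -4.87204269e-02,  1.67533971e-02,  4.91664684e-05]), 'position': array([185.72848455, 648.52182169, 204.84127107]), 'eef_rot': array([-2.98719539e-05,  1.38980502e-01,  9.90294941e-01, -5.91015017e-04]), 'contact_force': array([-0.37071555, -0.4575632 , -2.06081409]), 'moment': array([-0.01109236,  0.01320658,  0.0168997 ]), 'finger_gap': 0.9988035453234589}
```

View pics/scene0.png

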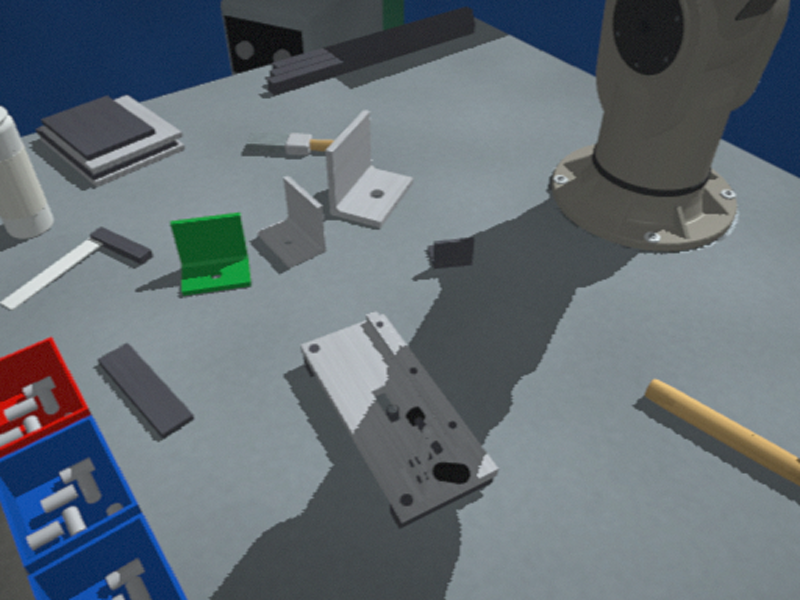

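View pics/top0.png

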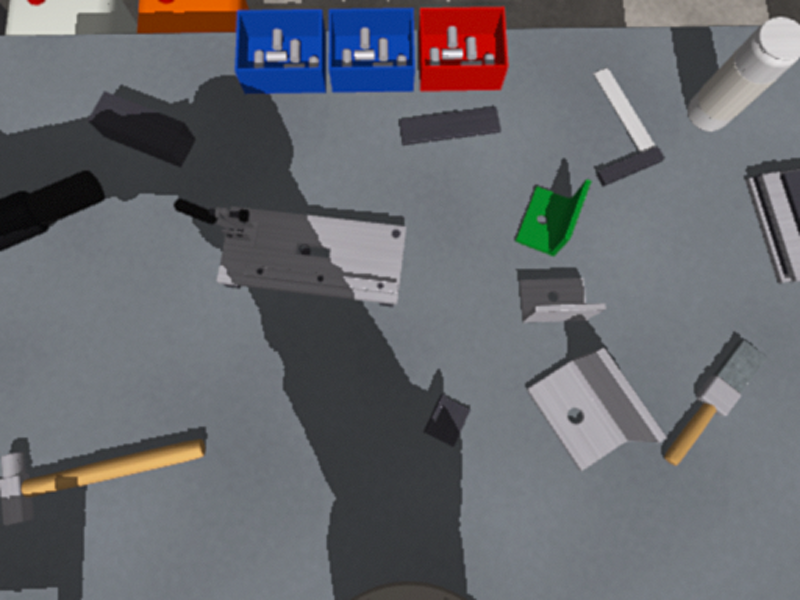

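The scene view shows the fixture at about (400,420), with its open end at top-left. The top view shows it at about (312,255), with the open end to the right.

Candidates for the cleat, by top-view pixel:
- green angle (553,218)
- small grey drilled angle (555,297)
- large grey drilled angle (595,410)
- dark undrilled offcut (447,415)

The small grey drilled angle fits: it isn't green, and it's the smaller of the two grey ones. I'll confirm with an enlarged crop and check its size.

```bash
cat > h.py <<'E'
import numpy as np, cv2
from scipy.spatial.transform import Rotation as R
from plant import eyes
def cam(n):
    c=eyes.camera_info(n); w,x,y,z=c["attitude"]; return c["mtx"],np.array(c["position"]),R.from_quat([x,y,z,w]).as_matrix()
def ray(n,uv,z):
    K,p,M=cam(n); d=M@np.linalg.solve(K,[uv[0],uv[1],1]); return p+d*(z-p[2])/d[2]
def proj(n,P):
    K,p,M=cam(n); q=K@(M.T@(np.asarray(P,float)-p)); return q[:2]/q[2]
def tri(ua,ub):
    A=[];b=[]
    for n,uv in(("scene",ua),("top",ub)):
        K,p,M=cam(n); d=M@np.linalg.solve(K,[uv[0],uv[1],1]); d/=np.linalg.norm(d); Q=np.eye(3)-np.outer(d,d); A.append(Q); b.append(Q@p)
    return np.linalg.lstsq(np.vstack(A),np.hstack(b),rcond=None)[0]
E
python3 - <<'E'
from h import *
s=512/800
# rough
for nm,n,uv,z in [("toeL top","top",(518,270),8),("toeR","top",(580,270),8),("heelL","top",(525,320),80),("heelR","top",(605,306),80),("big a","top",(527,387),8),("big b","top",(583,468),8),("fix openA","top",(405,217),32),("fix openB","top",(398,304),32),("fix clampA","top",(228,207),32),("fix clampB","top",(218,283),32)]:
    print(nm,ray(n,np.array(uv)*s,z).round(1))
a=cv2.imread("scene0raw.png");b=cv2.imread("top0raw.png")
c1=cv2.resize(a[105:180,150:220],None,fx=5.6,fy=5.6,interpolation=cv2.INTER_CUBIC) # 392x420
c2=cv2.resize(b[165:215,320:400],None,fx=5,fy=5,interpolation=cv2.INTER_CUBIC)
c3=cv2.resize(b[120:205,130:270],None,fx=5,fy=5,interpolation=cv2.INTER_CUBIC)
c4=cv2.resize(a[190:340,180:330],None,fx=4,fy=4,interpolation=cv2.INTER_CUBIC)
C=np.zeros((420,800,3),np.uint8);C[:c1.shape[0],:c1.shape[1]]=c1;C[:c2.shape[0],400:400+c2.shape[1]]=c2
cv2.imwrite("pics/c1.png",C)
g=cv2.LUT(c3,np.array([min(255,int(255*(i/255)**.6)) for i in range(256)],np.uint8));cv2.imwrite("pics/c3.png",g)
g=cv2.LUT(c4,np.array([min(255,int(255*(i/255)**.6)) for i in range(256)],np.uint8));cv2.imwrite("pics/c4.png",g)
E
```

```text
toeL top [ 549.6 -171.3    8. ]
toeR [ 548.2 -260.     8. ]
heelL [ 464.4 -159.3   80. ]
heelR [ 480.9 -263.6   80. ]
big a [ 383.9 -173.1    8. ]
big b [ 275.8 -240.7    8. ]
fix openA [623.3 -10.9  32. ]
fix openB [498.    1.6  32. ]
fix clampA [642.2 239.1  32. ]
fix clampB [531.7 248.5  32. ]
```

View pics/c1.png

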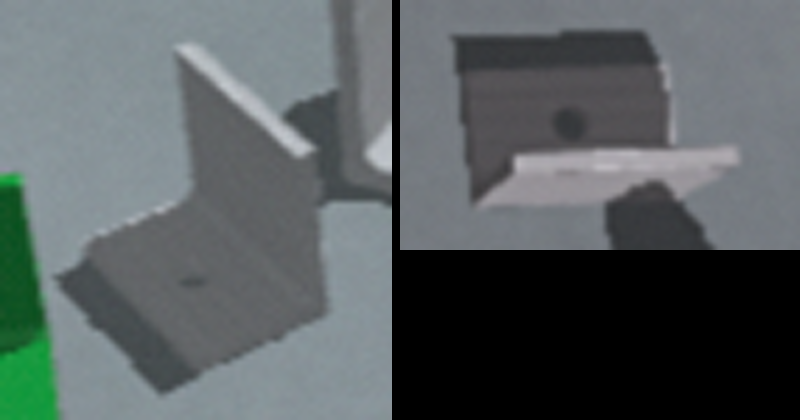

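View pics/c3.png

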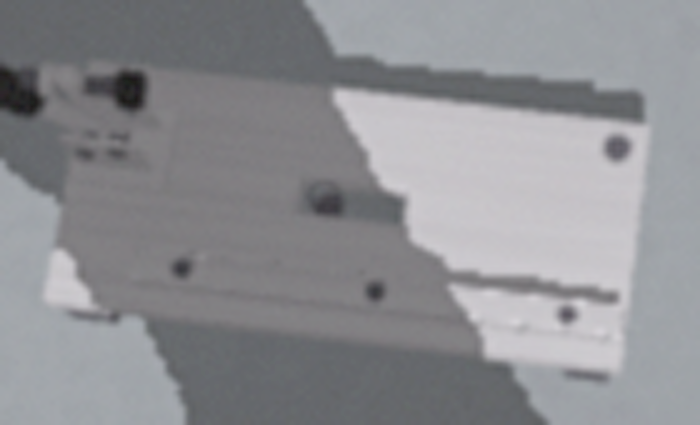

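View pics/c4.png

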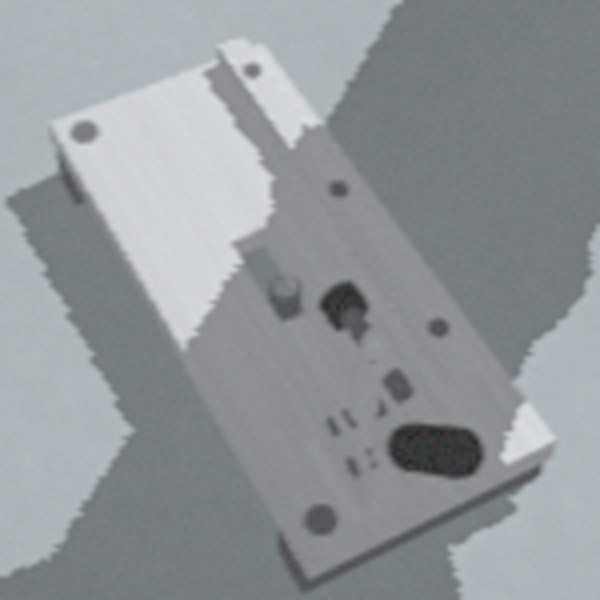

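The crop confirms the small grey angle: it is drilled and about 89 mm long. The fixture's slot is at about c3 (355,203), with the pin near its clamp end at (325,200). Next I'll fit edges for precise poses.

```bash
cat >> h.py <<'E'
def edge(img,p0,p1,sign=0,w=4,n=40):
    "sub-pixel straight edge near p0-p1 (raw px); returns refined endpoints, rms"
    g=cv2.GaussianBlur(cv2.cvtColor(img,cv2.COLOR_BGR2GRAY),(3,3),0).astype(np.float32)
    p0,p1=np.array(p0,float),np.array(p1,float); d=(p1-p0)/np.linalg.norm(p1-p0); m=np.array([-d[1],d[0]])
    t=np.arange(-w,w+.01,.25); pts=[]
    for s in np.linspace(0,1,n):
        q=p0+s*(p1-p0)+t[:,None]*m
        v=cv2.remap(g,q[:,0].astype(np.float32)[None],q[:,1].astype(np.float32)[None],cv2.INTER_LINEAR)[0]
        k=np.gradient(v); k=k*sign if sign else abs(k); i=k.argmax()
        if k[i]>1: pts.append(q[i])
    vx,vy,x,y=cv2.fitLine(np.array(pts,np.float32),cv2.DIST_HUBER,0,.01,.01).ravel()
    o=np.array([x,y]);e=np.array([vx,vy]); r=np.array(pts)-o; rms=np.median(abs(r@[-vy,vx]))
    return o+e*((p0-o)@e),o+e*((p1-o)@e),rms
E
python3 - <<'E'
from h import *
a=cv2.imread("scene0raw.png");b=cv2.imread("top0raw.png")
C3=lambda p:(np.array(p)+.5)/5-.5+[130,120]
C4=lambda p:(np.array(p)+.5)/4-.5+[180,190]
K1=lambda p:(np.array(p)+.5)/5.6-.5+[150,105]
K2=lambda p:(np.array(p)-[400,0]+.5)/5-.5+[320,165]
def show(nm,cam,img,f,p0,p1,z):
    e0,e1,r=edge(img,f(p0),f(p1)); P=ray(cam,e0,z);Q=ray(cam,e1,z);d=Q-P
    print(nm,cam,P[:2].round(1),Q[:2].round(1),"az",np.degrees(np.arctan2(d[1],d[0])).round(2),"len",np.linalg.norm(d).round(1),"r",r.round(2))
show("toe","top",b,C3,(150,70),(635,120),32)
show("toe","scene",a,C4,(60,140),(300,575),32)
show("open","top",b,C3,(646,135),(632,280),32)
show("open","scene",a,C4,(60,120),(205,68),32)
show("fence","top",b,C3,(460,285),(612,303),44)
show("fencetop","scene",a,C4,(225,55),(285,143),44)
for n,f,p in(("top",C3,(303,198)),("top",C3,(405,210)),("scene",C4,(258,245)),("scene",C4,(292,318))): print("slot",n,ray(n,f(p),32).round(1))
for n,f,p in(("top",C3,(618,147)),("scene",C4,(84,131)),("scene",C4,(320,519))): print("hole",n,ray(n,f(p),32).round(1))
show("cl top heel","top",b,K2,(520,172),(735,163),80)
show("cl top toe","top",b,K2,(520,155),(735,149),80)
show("cl top toe","scene",a,K1,(180,53),(305,158),80)
show("cl top heel","scene",a,K1,(192,45),(312,148),80)
show("cl toe","scene",a,K1,(95,253),(200,370),8)
for n,f,p in(("top",K2,(570,125)),("scene",K1,(190,282))): print("clhole",n,ray(n,f(p),8).round(1))
s=.64
print("ends tri",tri(K1((185,47)),K2((516,162))).round(1),tri(K1((311,152)),K2((738,157))).round(1))
print("big",tri(np.array((370,113))*s,np.array((663,438))*s),tri(np.array((332,152))*s,np.array((602,350))*s))
E
```

```text
toe top [640.5 208.8] [611.4  -4.8] az -97.76 len 215.5 r 0.21
toe scene [612.    1.8] [649.6 239.5] az 81.01 len 240.6 r 0.41
open top [605.5  -8.7] [539.7  -2.4] az 174.56 len 66.1 r 0.46
open scene [606.   -7.6] [5.326e+02 3.000e-01] az 173.86 len 73.8 r 0.5
fence top [540.8  70.9] [532.5   6.3] az -97.32 len 65.1 r 0.87
fencetop scene [528.   11.3] [536.4  72.3] az 82.19 len 61.6 r 0.17
slot top [579.  140.5  32. ]
slot top [572.9  96.1  32. ]
slot scene [574.6 104.4  32. ]
slot scene [585.5 144.1  32. ]
hole top [600.1   2.8  32. ]
hole scene [600.4   3.5  32. ]
hole scene [631.5 225.4  32. ]
cl top heel top [ 484.1 -175.8] [ 484.3 -262.5] az -89.91 len 86.8 r 0.25
cl top toe top [ 483.8 -175.9] [ 484.3 -262.6] az -89.67 len 86.8 r 0.24
cl top toe scene [ 488.  -256.2] [ 478.5 -172.5] az 96.45 len 84.2 r 0.77
cl top heel scene [ 488.1 -252.8] [ 477.  -173.7] az 97.98 len 79.9 r 0.74
cl toe scene [ 541.4 -249.5] [ 540.8 -163.4] az 90.36 len 86.2 r 0.18
clhole top [ 510.5 -217.7    8. ]
clhole scene [ 515.8 -212.9    8. ]
ends tri [ 493.5 -180.9  119.1] [ 465.8 -253.1   41.6]
big [ 312.01133775 -303.43058743  107.07727629] [ 418.30302861 -241.69245393  107.44666441]
```

```bash
python3 - <<'E'
from h import *
a=cv2.imread("scene0raw.png");b=cv2.imread("top0raw.png")
K1=lambda p:(np.array(p)+.5)/5.6-.5+[150,105]
K2=lambda p:(np.array(p)-[400,0]+.5)/5-.5+[320,165]
def show(nm,cam,img,f,p0,p1,z,w=1.5):
    e0,e1,r=edge(img,f(p0),f(p1),w=w); P=ray(cam,e0,z);Q=ray(cam,e1,z);d=Q-P
    print(nm,cam,P[:2].round(1),Q[:2].round(1),"az",np.degrees(np.arctan2(d[1],d[0])).round(2),"r",r.round(2))
show("top toe","top",b,K2,(520,155),(735,147),80)
show("top heel","top",b,K2,(520,172),(735,165),80)
show("bottom heel","top",b,K2,(485,206),(600,205),0)
show("endL(top)","top",b,K2,(515,155),(516,170),80,3)
show("endR(top)","top",b,K2,(739,148),(740,163),80,3)
show("toe","scene",a,K1,(95,253),(200,370),8)
show("top front","scene",a,K1,(178,53),(300,158),80)
show("top back","scene",a,K1,(195,45),(314,148),80)
show("end right base","scene",a,K1,(205,372),(320,316),8,3)
print("tri",tri(K1((311,152)),K2((516,162))).round(1),tri(K1((185,47)),K2((738,157))).round(1))
x=b[165:215,338:347].mean(2).astype(int);print(x[25:45,[2,6]].T)
for c in (345,355,365): print(b[190:204,c].mean(1).astype(int))
E
```

```text
top toe top [ 484.1 -175.9] [ 484.6 -262.7] az -89.72 r 0.24
top heel top [ 476.5 -175.4] [ 477. -262.] az -89.7 r 0.22
bottom heel top [ 477.4 -179.7] [ 475.9 -230.6] az -91.61 r 0.07
endL(top) top [ 482.9 -173.3] [ 476.8 -173.5] az -177.92 r 0.11
endR(top) top [ 483.6 -262.7] [ 478.3 -264.5] az -160.96 r 0.15
toe scene [ 541.5 -249.5] [ 540.9 -163.3] az 90.4 r 0.18
top front scene [ 486.  -258.7] [ 484.9 -170.3] az 90.67 r 0.1
top back scene [ 477.7 -259.7] [ 477.  -172.8] az 90.52 r 0.17
end right base scene [ 538.4 -161.3] [ 485.6 -163.6] az -177.55 r 0.21
tri [ 479.2 -173.3   79.5] [ 480.8 -264.2   77.4]
[[ 83  82  82  80  83  82  79  74  68  66  73 108 143 153 151 144 120 118
  126 125]
 [ 83  83  82  81  77  97 161 177 175 162 151 149 149 151 150 144 127 121
  123 125]]
[ 83  82  82  80  78 102 158 172 170 160 152 148 148 150]
[ 57  57  62  74  93 139 166 169 163 140 144 148 150 150]
[ 82  83  80  76 109 173 173 166 166 152 151 151 136  99]
```

The cleat's upright leg is centred at about (481,-218), with its x axis at azimuth 90.4°. The seat is at about (579,119.5), azimuth 82.2°. First I'll turn the tool so the jaw axis lies along world x.

>>> step_arm --commands '[{"delta_pos": [0, 0, 0], "delta_rot": [0, 0, 7]}, {"delta_pos": [0, 0, 0], "delta_rot": [0, 0, 7]}, {"delta_pos": [0, 0, 0], "delta_rot": [0, 0, 7]}, {"delta_pos": [0, 0, 0], "delta_rot": [0, 0, 7]}, {"delta_pos": [0, 0, 0], "delta_rot": [0, 0, 7]}, {"delta_pos": [0, 0, 0], "delta_rot": [0, 0, 7]}, {"delta_pos": [0, 0, 0], "delta_rot": [0, 0, 7]}, {"delta_pos": [0, 0, 0], "delta_rot": [0, 0, 7]}]' --jaw 0.6

```text
t: 0.77
position: [185.7, 648.7, 205.1]
eef_rot: [0.0, 0.59, 0.807, -0.0]
contact_force: [-0.1, 1.0, -0.6]
finger_gap: 0.598
```

>>> step_arm --commands '[{"delta_pos": [0, 0, 0], "delta_rot": [0, 0, 7]}, {"delta_pos": [0, 0, 0], "delta_rot": [0, 0, 7]}, {"delta_pos": [0, 0, 0], "delta_rot": [0, 0, 3.6]}, {"delta_pos": [0, 0, 0], "delta_rot": [0, 0, 0]}]'

```text
t: 1.1
position: [185.6, 648.7, 205.0]
eef_rot: [0.0, 0.706, 0.709, -0.0]
contact_force: [-0.8, 0.2, -1.1]
finger_gap: 0.597
```

>>> step_arm --commands '[{"delta_pos": [-28, 23, 0], "delta_rot": [0, 0, 0]}, {"delta_pos": [-28, 23, 0], "delta_rot": [0, 0, 0]}, {"delta_pos": [-28, 23, 0], "delta_rot": [0, 0, 0]}, {"delta_pos": [-28, 23, 0], "delta_rot": [0, 0, 0]}, {"delta_pos": [-28, 23, 0], "delta_rot": [0, 0, 0]}, {"delta_pos": [-28, 23, 0], "delta_rot": [0, 0, 0]}, {"delta_pos": [-28, 23, 0], "delta_rot": [0, 0, 0]}, {"delta_pos": [-28, 23, 0], "delta_rot": [0, 0, 0]}]'

```text
t: 1.77
position: [372.2, 424.7, 205.5]
eef_rot: [-0.0, 0.703, 0.711, -0.0]
contact_force: [0.6, 0.9, 0.6]
finger_gap: 0.597
```

>>> step_arm --commands '[{"delta_pos": [-28, 23, 0], "delta_rot": [0, 0, 0]}, {"delta_pos": [-28, 23, 0], "delta_rot": [0, 0, 0]}, {"delta_pos": [-28, 23, 0], "delta_rot": [0, 0, 0]}, {"delta_pos": [-28, 23, 0], "delta_rot": [0, 0, 0]}, {"delta_pos": [-28, 23, 0], "delta_rot": [0, 0, 0]}, {"delta_pos": [-28, 23, 0], "delta_rot": [0, 0, 0]}, {"delta_pos": [-28, 23, 0], "delta_rot": [0, 0, 0]}, {"delta_pos": [-28, 23, 0], "delta_rot": [0, 0, 0]}]'

```text
t: 2.43
position: [557.8, 202.1, 205.5]
eef_rot: [-0.0, 0.703, 0.711, -0.0]
contact_force: [1.2, 0.2, 0.5]
finger_gap: 0.6
```

>>> step_arm --commands '[{"delta_pos": [-35, -6, 0], "delta_rot": [0, 0, 0]}, {"delta_pos": [-35, -6, 0], "delta_rot": [0, 0, 0]}, {"delta_pos": [-35, -6, 0], "delta_rot": [0, 0, 0]}, {"delta_pos": [-35, -6, 0], "delta_rot": [0, 0, 0]}, {"delta_pos": [-35, -6, 0], "delta_rot": [0, 0, 0]}, {"delta_pos": [-35, -6, 0], "delta_rot": [0, 0, 0]}, {"delta_pos": [-35, -6, 0], "delta_rot": [0, 0, 0]}, {"delta_pos": [0, 0, 0], "delta_rot": [0, 0, 0]}]'

```text
t: 3.1
position: [515.3, -48.3, 205.9]
eef_rot: [0.0, 0.706, 0.708, -0.0]
contact_force: [-0.5, -0.0, -0.4]
finger_gap: 0.601
```

>>> step_arm --commands '[{"delta_pos": [-34, -7, 0], "delta_rot": [0, 0, 0]}, {"delta_pos": [-34, -7, 0], "delta_rot": [0, 0, 0]}, {"delta_pos": [-34, -7, 0], "delta_rot": [0, 0, 0]}, {"delta_pos": [-34, -7, 0], "delta_rot": [0, 0, 0]}, {"delta_pos": [-33, -7, 0], "delta_rot": [0, 0, 0]}, {"delta_pos": [0, 0, 20], "delta_rot": [0, 0, 0]}, {"delta_pos": [0, 0, 20], "delta_rot": [0, 0, 0]}, {"delta_pos": [0, 0, 0], "delta_rot": [0, 0, 0]}]'

```text
t: 3.77
position: [481.4, -210.6, 162.8]
eef_rot: [-0.002, 0.704, 0.71, -0.001]
contact_force: [-1.4, 0.3, -2.0]
finger_gap: 0.6
```

```bash
python3 - <<'E'
from h import *
from plant import sensors
a=eyes.grab_frame("scene")[:,:,::-1];b=eyes.grab_frame("top")[:,:,::-1]
s=sensors.read_state();print(s["position"].round(1),s["eef_rot"].round(4),s["contact_force"].round(1))
C=np.hstack([cv2.resize(a[60:200,120:260],(400,400),interpolation=cv2.INTER_CUBIC),cv2.resize(b[110:250,290:430],(400,400),interpolation=cv2.INTER_CUBIC)]);cv2.imwrite("pics/g1.png",C)
E
```

```text
[ 482.8 -210.8  165.5] [-5.000e-04  7.040e-01  7.102e-01 -6.000e-04] [-0.6  0.8  0.3]
```

View pics/g1.png

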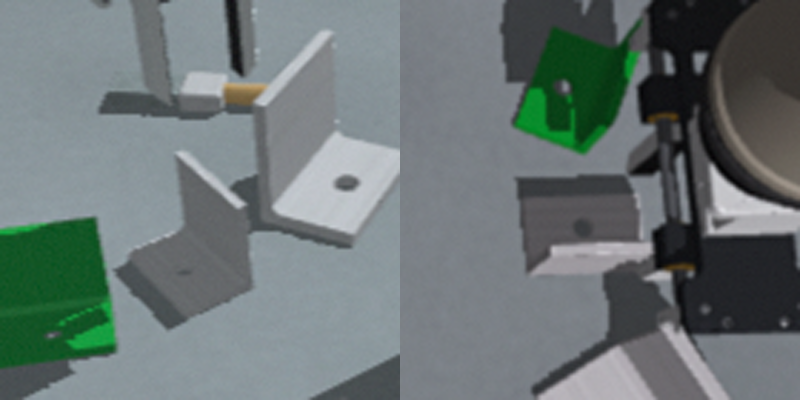

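The fingers hang above the cleat but about 7 mm off in y. The big cleat's corner (418,-242, 107 high) clears the jaw. I'll correct y and descend.

>>> step_arm --commands '[{"delta_pos": [-7, -1, 0], "delta_rot": [0, 0, 0]}, {"delta_pos": [0, 0, 25], "delta_rot": [0, 0, 0]}, {"delta_pos": [0, 0, 25], "delta_rot": [0, 0, 0]}, {"delta_pos": [0, 0, 25], "delta_rot": [0, 0, 0]}, {"delta_pos": [0, 0, 20], "delta_rot": [0, 0, 0]}, {"delta_pos": [0, 0, 10], "delta_rot": [0, 0, 0]}, {"delta_pos": [0, 0, 5], "delta_rot": [0, 0, 0]}, {"delta_pos": [0, 0, 0], "delta_rot": [0, 0, 0]}]'

```text
t: 4.53
position: [482.4, -218.1, 55.7]
eef_rot: [-0.0, 0.704, 0.71, -0.0]
contact_force: [-0.0, -0.2, 0.3]
finger_gap: 0.598
```

```bash
python3 - <<'E'
from h import *
from plant import sensors
a=eyes.grab_frame("scene")[:,:,::-1]
s=sensors.read_state();print(s["position"].round(1),s["eef_rot"].round(4),s["contact_force"].round(1))
cv2.imwrite("pics/g2.png",cv2.resize(a[80:200,130:250],(480,480),interpolation=cv2.INTER_CUBIC))
E
```

```text
[ 482.7 -218.3   56.3] [4.000e-04 7.044e-01 7.098e-01 2.000e-04] [-0.2 -0.6  0.3]
```

View pics/g2.png

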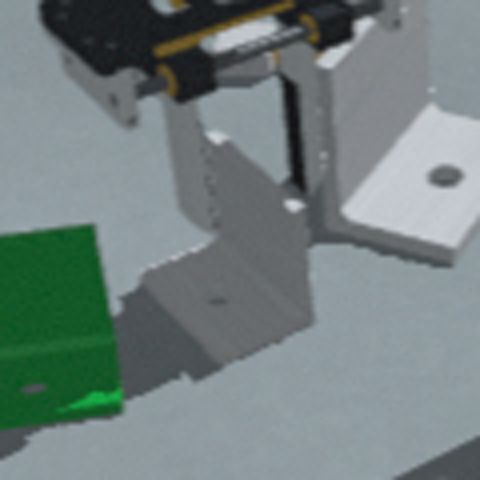

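>>> step_arm --commands '[{"delta_pos": [0, -1.5, 10], "delta_rot": [0, 0, 0]}, {"delta_pos": [0, 0, 10], "delta_rot": [0, 0, 0]}, {"delta_pos": [0, 0, 9], "delta_rot": [0, 0, 0]}, {"delta_pos": [0, 0, 0], "delta_rot": [0, 0, 0]}, {"delta_pos": [0, 0, 0], "delta_rot": [0, 0, 0]}]'

```text
t: 5.0
position: [480.2, -217.9, 25.9]
eef_rot: [-0.0, 0.705, 0.71, -0.0]
contact_force: [0.1, 0.5, 0.6]
finger_gap: 0.603
```

>>> step_arm --commands '[{"delta_pos": [0, 0, 0], "delta_rot": [0, 0, 0]}, {"delta_pos": [0, 0, 0], "delta_rot": [0, 0, 0]}, {"delta_pos": [0, 0, 0], "delta_rot": [0, 0, 0]}, {"delta_pos": [0, 0, 0], "delta_rot": [0, 0, 0]}, {"delta_pos": [0, 0, 0], "delta_rot": [0, 0, 0]}, {"delta_pos": [0, 0, 0], "delta_rot": [0, 0, 0]}, {"delta_pos": [0, 0, 0], "delta_rot": [0, 0, 0]}, {"delta_pos": [0, 0, 0], "delta_rot": [0, 0, 0]}]' --jaw 0 --grip_force 50

```text
t: 5.67
position: [480.7, -217.9, 26.5]
eef_rot: [0.0, 0.704, 0.71, 0.0]
contact_force: [-0.3, -0.4, 1.4]
finger_gap: 0.084
```

Gripped: the gap is 7.9 mm, matching the 8 mm leg. Next I'll lift, check that it holds, and carry it across.

>>> step_arm --commands '[{"delta_pos": [0, 0, -10], "delta_rot": [0, 0, 0]}, {"delta_pos": [0, 0, -20], "delta_rot": [0, 0, 0]}, {"delta_pos": [0, 0, -25], "delta_rot": [0, 0, 0]}, {"delta_pos": [0, 0, -25], "delta_rot": [0, 0, 0]}, {"delta_pos": [0, 0, -20], "delta_rot": [0, 0, 0]}, {"delta_pos": [0, 0, -10], "delta_rot": [0, 0, 0]}, {"delta_pos": [0, 0, 0], "delta_rot": [0, 0, 0]}, {"delta_pos": [0, 0, 0], "delta_rot": [0, 0, 0]}]'

```text
t: 6.33
position: [480.5, -217.5, 136.2]
eef_rot: [-0.0, 0.704, 0.71, 0.0]
contact_force: [0.5, 0.6, -8.5]
finger_gap: 0.086
```

>>> step_arm --commands '[{"delta_pos": [15, 3, 0], "delta_rot": [0, 0, 0]}, {"delta_pos": [30, 7, 0], "delta_rot": [0, 0, 0]}, {"delta_pos": [33, 8, 0], "delta_rot": [0, 0, 0]}, {"delta_pos": [33, 8, 0], "delta_rot": [0, 0, 0]}, {"delta_pos": [33, 8, 0], "delta_rot": [0, 0, 0]}, {"delta_pos": [33, 8, 0], "delta_rot": [0, 0, 0]}, {"delta_pos": [33, 8, 0], "delta_rot": [0, 0, 0]}, {"delta_pos": [33, 8, 0], "delta_rot": [0, 0, 0]}]'

```text
t: 7.0
position: [535.9, 27.1, 134.9]
eef_rot: [-0.001, 0.705, 0.71, -0.001]
contact_force: [0.6, 0.7, -7.4]
finger_gap: 0.082
```

>>> step_arm --commands '[{"delta_pos": [30, 6, 0], "delta_rot": [0, 0, 0]}, {"delta_pos": [20, 4, 0], "delta_rot": [0, 0, 0]}, {"delta_pos": [13, 3, 0], "delta_rot": [0, 0, 0]}, {"delta_pos": [0, 0, 0], "delta_rot": [0, 0, 4]}, {"delta_pos": [0, 0, 0], "delta_rot": [0, 0, 4.2]}, {"delta_pos": [0, 0, 0], "delta_rot": [0, 0, 0]}, {"delta_pos": [0, 0, 0], "delta_rot": [0, 0, 0]}, {"delta_pos": [0, 0, 0], "delta_rot": [0, 0, 0]}]'

```text
t: 7.67
position: [549.1, 88.0, 135.9]
eef_rot: [-0.0, 0.753, 0.658, -0.001]
contact_force: [0.4, 0.5, -7.5]
finger_gap: 0.083
```

```bash
python3 - <<'E'
from h import *
from plant import sensors
a=eyes.grab_frame("scene")[:,:,::-1];b=eyes.grab_frame("top")[:,:,::-1]
for n,i in(("s",a),("t",b)): cv2.imwrite(f"{n}1.png",i)
for i in range(2):
    s=sensors.read_state();print(s["position"].round(2),s["eef_rot"].round(4),s["contact_force"].round(1))
C=np.hstack([cv2.resize(a[120:340,160:380],(400,400),interpolation=cv2.INTER_CUBIC),cv2.resize(b[80:240,130:290],(400,400),interpolation=cv2.INTER_CUBIC)]);cv2.imwrite("pics/g3.png",C)
E
```

```text
[549.26  88.13 136.25] [-1.000e-04  7.531e-01  6.579e-01 -2.000e-04] [-0.5 -0.5 -7. ]
[549.26  88.13 136.25] [-1.000e-04  7.531e-01  6.579e-01 -2.000e-04] [-0.5 -0.5 -7. ]
```

View pics/g3.png

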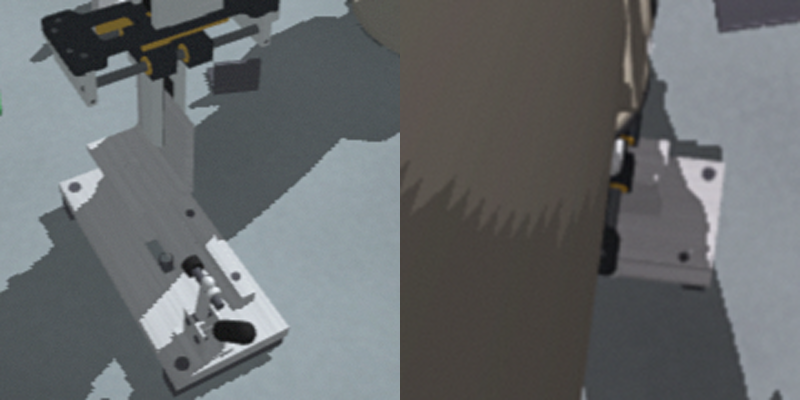

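Holding about 7.3 N of cleat. The scene view shows it above the open end, with the pin (c. 165,260) ahead of it. I'll offset it from the fence and descend to just above the pin.

>>> step_arm --commands '[{"delta_pos": [5, 2.5, 10], "delta_rot": [0, 0, 0]}, {"delta_pos": [0, 0, 18], "delta_rot": [0, 0, 0]}, {"delta_pos": [0, 0, 18], "delta_rot": [0, 0, 0]}, {"delta_pos": [0, 0, 10], "delta_rot": [0, 0, 0]}, {"delta_pos": [0, 0, 7], "delta_rot": [0, 0, 0]}, {"delta_pos": [0, 0, 3], "delta_rot": [0, 0, 0]}, {"delta_pos": [0, 0, 0], "delta_rot": [0, 0, 0]}, {"delta_pos": [0, 0, 0], "delta_rot": [0, 0, 0]}]'

```text
t: 8.43
position: [553.0, 93.1, 70.9]
eef_rot: [0.0, 0.753, 0.657, 0.0]
contact_force: [-0.3, 0.0, -6.9]
finger_gap: 0.082
```

```bash
python3 - <<'E'
from h import *
from plant import sensors
a=eyes.grab_frame("scene")[:,:,::-1]
cv2.imwrite("s2.png",a)
s=sensors.read_state();print(s["position"].round(2),s["eef_rot"].round(4),s["contact_force"].round(1),s["moment"].round(2))
cv2.imwrite("pics/g4.png",cv2.resize(a[180:340,180:340],(640,640)[:1]*2 if 0 else (600,600),interpolation=cv2.INTER_CUBIC))
E
```

```text
[553.05  93.22  71.11] [2.000e-04 7.534e-01 6.575e-01 4.000e-04] [-0.1 -0.4 -7.7] [-0.09  0.14  0.06]
```

View pics/g4.png

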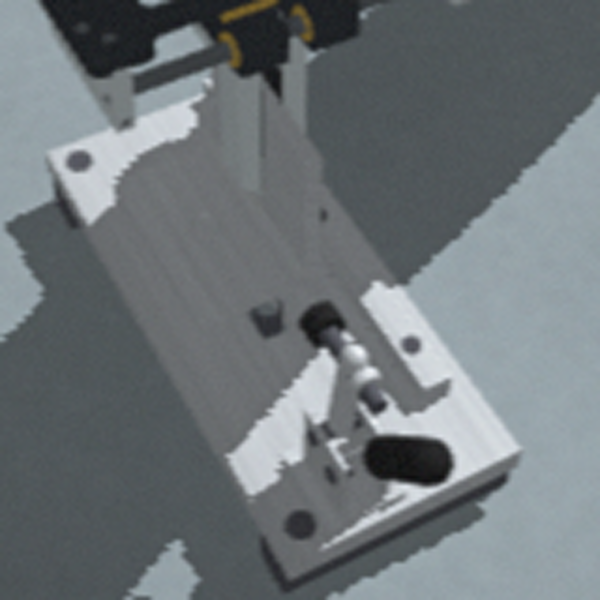

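```bash
python3 - <<'E'
from h import *
f=np.array([.1357,.9907]);y=np.array([-.9907,.1357]);S=np.array([579,119.5])
W=lambda X,Y,z:[*(S+X*f+Y*y),z]
G=lambda p:(np.array(p)-[180,180]+.5)*3.75-.5
for P in [(15,0,45),(15,0,53),(15,-25,53),(15,27,53),(0,0,32),(12,0,38),(12,0,32),(-24,0,32),(24,0,32)]: print(P,G(proj("scene",W(*P))).round(0))
# pin top centre in g4 and slot crop
inv=lambda p:(np.array(p)+.5)/3.75-.5+[180,180]
for p,z in(((266,305),38),((268,333),32)):
    q=ray("scene",inv(p),z)[:2]-S; print("pin",q@f,q@y)
C3=(np.array((325,195))+.5)/5-.5+[130,120]
q=ray("top",C3,38)[:2]-S; print("pin top",q@f,q@y)
a=cv2.imread("s2.png");g=a[225:285,215:275]
g=cv2.normalize(cv2.resize(g,(600,600),interpolation=cv2.INTER_CUBIC).astype(float),None,0,1,cv2.NORM_MINMAX)
cv2.imwrite("pics/g5.png",(255*np.clip((g-.1)*2.2,0,1)).astype(np.uint8))
E
```

```text
(15, 0, 45) [269. 298.]
(15, 0, 53) [269. 287.]
(15, -25, 53) [218. 309.]
(15, 27, 53) [322. 264.]
(0, 0, 32) [253. 293.]
(12, 0, 38) [266. 303.]
(12, 0, 32) [266. 312.]
(-24, 0, 32) [229. 256.]
(24, 0, 32) [278. 331.]
pin 12.916660806190855 -0.3000783227504375
pin 22.849793754639258 -4.623560379502665
pin top 10.385073100476763 2.0497970779181642
```

View pics/g5.png

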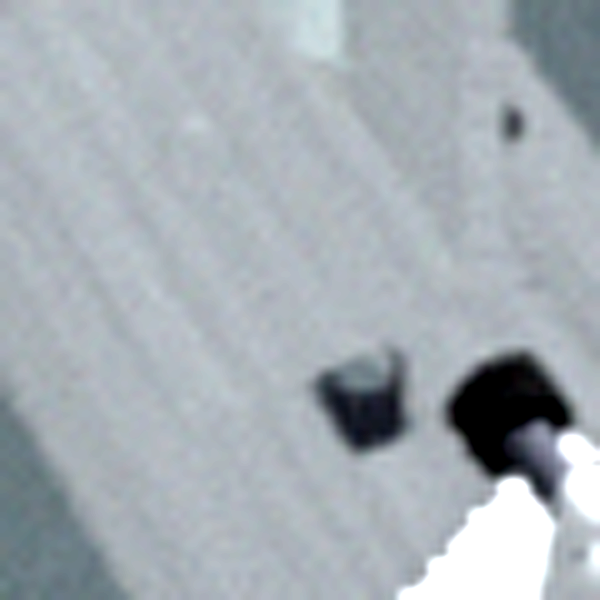

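The pin sits near the far end of its range (x about +11). I'll advance 5 mm so the leading end is clearly over it, then lower gently.

>>> step_arm --commands '[{"delta_pos": [2.5, 0, 0], "delta_rot": [0, 0, 0]}, {"delta_pos": [2, 0, 1], "delta_rot": [0, 0, 0]}, {"delta_pos": [0, 0, 1], "delta_rot": [0, 0, 0]}, {"delta_pos": [0, 0, 1], "delta_rot": [0, 0, 0]}, {"delta_pos": [0, 0, 1], "delta_rot": [0, 0, 0]}, {"delta_pos": [0, 0, 0.5], "delta_rot": [0, 0, 0]}, {"delta_pos": [0, 0, 0], "delta_rot": [0, 0, 0]}]'

```text
t: 9.07
position: [553.1, 97.6, 65.8]
eef_rot: [-0.0, 0.753, 0.658, -0.0]
contact_force: [-1.1, -0.6, -7.7]
finger_gap: 0.082
```

>>> step_arm --commands '[{"delta_pos": [0, 0, 0.5], "delta_rot": [0, 0, 0]}, {"delta_pos": [0, 0, 0.5], "delta_rot": [0, 0, 0]}, {"delta_pos": [0, 0, 0], "delta_rot": [0, 0, 0]}]'

```text
t: 9.32
position: [553.2, 97.6, 64.9]
eef_rot: [0.0, 0.753, 0.658, -0.0]
contact_force: [0.8, -1.1, -7.3]
finger_gap: 0.079
```

>>> step_arm --commands '[{"delta_pos": [0, 0, 0.5], "delta_rot": [0, 0, 0]}, {"delta_pos": [0, 0, 0.5], "delta_rot": [0, 0, 0]}, {"delta_pos": [0, 0, 0], "delta_rot": [0, 0, 0]}]'

```text
t: 9.57
position: [553.1, 97.6, 63.9]
eef_rot: [-0.0, 0.753, 0.658, -0.0]
contact_force: [1.0, -0.2, -7.5]
finger_gap: 0.081
```

>>> step_arm --commands '[{"delta_pos": [0, 0, 0.5], "delta_rot": [0, 0, 0]}, {"delta_pos": [0, 0, 0.5], "delta_rot": [0, 0, 0]}, {"delta_pos": [0, 0, 0], "delta_rot": [0, 0, 0]}]'

```text
t: 9.82
position: [553.2, 97.6, 63.1]
eef_rot: [-0.0, 0.753, 0.657, 0.0]
contact_force: [-0.5, -0.2, -4.7]
finger_gap: 0.086
```

Contact with the pin at z about 63.3 (≈2.7 N), so it stands about 5 mm high. Next I'll feel for the fence.

>>> step_arm --commands '[{"delta_pos": [0, -1.5, 0], "delta_rot": [0, 0, 0]}, {"delta_pos": [0, -1.5, 0], "delta_rot": [0, 0, 0]}, {"delta_pos": [0, -1, 0], "delta_rot": [0, 0, 0]}, {"delta_pos": [0, -1, 0], "delta_rot": [0, 0, 0]}, {"delta_pos": [0, 0, 0], "delta_rot": [0, 0, 0]}]'

```text
t: 10.23
position: [548.1, 98.4, 63.1]
eef_rot: [0.0, 0.753, 0.658, 0.0]
contact_force: [-0.3, -1.0, -5.1]
finger_gap: 0.086
```

>>> step_arm --commands '[{"delta_pos": [0, -0.7, 0], "delta_rot": [0, 0, 0]}, {"delta_pos": [0, -0.7, 0], "delta_rot": [0, 0, 0]}, {"delta_pos": [0, 0, 0], "delta_rot": [0, 0, 0]}]'

```text
t: 10.48
position: [546.9, 98.5, 63.1]
eef_rot: [0.0, 0.753, 0.658, 0.0]
contact_force: [1.4, -1.0, -4.2]
finger_gap: 0.084
```

>>> step_arm --commands '[{"delta_pos": [0, -0.5, 0], "delta_rot": [0, 0, 0]}, {"delta_pos": [0, -0.5, 0], "delta_rot": [0, 0, 0]}, {"delta_pos": [0, 0, 0], "delta_rot": [0, 0, 0]}]'

```text
t: 10.73
position: [545.9, 98.7, 63.1]
eef_rot: [0.0, 0.753, 0.658, 0.0]
contact_force: [0.6, -0.3, -3.8]
finger_gap: 0.086
```

>>> step_arm --commands '[{"delta_pos": [0, -0.5, 0], "delta_rot": [0, 0, 0]}, {"delta_pos": [0, -0.5, 0], "delta_rot": [0, 0, 0]}, {"delta_pos": [0, 0, 0], "delta_rot": [0, 0, 0]}]'

```text
t: 10.98
position: [544.9, 98.8, 63.0]
eef_rot: [0.0, 0.753, 0.658, 0.0]
contact_force: [1.1, -0.1, -3.3]
finger_gap: 0.083
```

>>> step_arm --commands '[{"delta_pos": [0, -0.5, 0], "delta_rot": [0, 0, 0]}, {"delta_pos": [0, 0, 0], "delta_rot": [0, 0, 0]}]'

```text
t: 11.15
position: [544.4, 98.8, 63.0]
eef_rot: [0.0, 0.753, 0.658, 0.0]
contact_force: [0.9, -0.5, -2.3]
finger_gap: 0.083
```

>>> step_arm --commands '[{"delta_pos": [0, -0.5, 0], "delta_rot": [0, 0, 0]}, {"delta_pos": [0, 0, 0], "delta_rot": [0, 0, 0]}]'

```text
t: 11.32
position: [543.9, 98.9, 63.0]
eef_rot: [0.0, 0.753, 0.658, 0.0]
contact_force: [3.2, -0.1, -2.8]
finger_gap: 0.086
```

>>> step_arm --commands '[{"delta_pos": [0, -0.5, 0], "delta_rot": [0, 0, 0]}, {"delta_pos": [0, 0, 0], "delta_rot": [0, 0, 0]}]'

```text
t: 11.48
position: [543.6, 98.9, 63.0]
eef_rot: [0.0, 0.753, 0.657, 0.0]
contact_force: [3.6, -0.6, -3.4]
finger_gap: 0.082
```

```bash
python3 - <<'E'
from plant import sensors,eyes
F=[];M=[];P=[]
for i in range(4):
    eyes.grab_frame("top"); s=sensors.read_state();F.append(s["contact_force"]);M.append(s["moment"]);P.append(s["position"])
import numpy as np
print(np.mean(F,0).round(2),np.mean(M,0).round(3),np.mean(P,0).round(2),s["eef_rot"].round(4))
E
```

```text
[ 3.47 -0.28 -3.89] [-0.048 -0.886 -0.142] [543.54  98.95  63.03] [1.000e-04 7.535e-01 6.575e-01 1.000e-04]
```

Fence contact is about 3.5 N, and the moment says the leading end touches first. I'll turn the tool slightly to square the heel.

>>> step_arm --commands '[{"delta_pos": [0, -0.3, 0], "delta_rot": [0, 0, 0.4]}, {"delta_pos": [0, 0, 0], "delta_rot": [0, 0, 0]}]'

```text
t: 11.85
position: [543.5, 99.0, 63.0]
eef_rot: [0.0, 0.756, 0.655, 0.0]
contact_force: [6.0, -1.2, -5.5]
finger_gap: 0.082
```

```bash
cat > f.py <<'E'
from plant import sensors,eyes
import numpy as np
F=[];M=[];P=[]
for i in range(4):
    eyes.grab_frame("top"); s=sensors.read_state();F.append(s["contact_force"]);M.append(s["moment"]);P.append(s["position"])
p=np.mean(P,0); d=p[:2]-[579,119.5]; F=np.mean(F,0)
print("F",F.round(2),"along x/y fixture",(F[:2]@[.1357,.9907]).round(2),(F[:2]@[-.9907,.1357]).round(2),"M",np.mean(M,0).round(3),"P",p.round(2),"X",(d@[.1357,.9907]).round(2),"Yhole",(d@[-.9907,.1357]-31).round(2),s["eef_rot"].round(4),s["t"])
E
python3 f.py
```

```text
F [ 6.17 -0.47 -5.97] along x/y fixture 0.37 -6.18 M [-0.189 -1.435  0.192] P [543.47  98.98  63.03] X -25.15 Yhole 1.41 [3.000e-04 7.557e-01 6.549e-01 2.000e-04] 12.05
```

>>> step_arm --commands '[{"delta_pos": [0, 0.1, 0.5], "delta_rot": [0, 0, -0.15]}, {"delta_pos": [0, 0, 0], "delta_rot": [0, 0, 0]}]'

```text
t: 12.22
position: [543.5, 98.9, 62.9]
eef_rot: [0.0, 0.755, 0.656, 0.0]
contact_force: [0.5, -1.0, 4.8]
finger_gap: 0.084
```

```bash
python3 f.py
```

```text
F [ 1.81 -1.21  5.57] along x/y fixture -0.95 -1.96 M [-0.095 -0.666  0.043] P [543.5   98.94  62.89] X -25.19 Yhole 1.38 [1.000e-04 7.549e-01 6.558e-01 3.000e-04] 12.4167
```

>>> step_arm --commands '[{"delta_pos": [0, -0.3, -0.3], "delta_rot": [0, 0, 0]}, {"delta_pos": [0, 0, 0], "delta_rot": [0, 0, 0]}]'

```text
t: 12.58
position: [543.5, 99.0, 63.0]
eef_rot: [0.0, 0.755, 0.656, 0.0]
contact_force: [5.9, -1.3, -1.4]
finger_gap: 0.081
```

```bash
python3 f.py
```

```text
F [ 5.18 -1.65 -0.64] along x/y fixture -0.94 -5.36 M [-0.281 -1.491  0.021] P [543.48  98.98  62.99] X -25.15 Yhole 1.41 [4.000e-04 7.549e-01 6.559e-01 4.000e-04] 12.7833
```

Riding level: about 6.6 N on the pin, 5.4 N on the fence, heel square. Now sliding.

>>> step_arm --commands '[{"delta_pos": [0.5, 0, 0], "delta_rot": [0, 0, 0]}, {"delta_pos": [1, 0, 0], "delta_rot": [0, 0, 0]}, {"delta_pos": [1, 0, 0], "delta_rot": [0, 0, 0]}, {"delta_pos": [1, 0, 0], "delta_rot": [0, 0, 0]}, {"delta_pos": [1, 0, 0], "delta_rot": [0, 0, 0]}]'

```text
t: 13.2
position: [543.9, 102.2, 63.0]
eef_rot: [0.001, 0.755, 0.655, -0.0]
contact_force: [3.7, -7.6, 2.1]
finger_gap: 0.083
```

```bash
python3 f.py
```

```text
F [ 3.65 -6.52  2.61] along x/y fixture -5.96 -4.5 M [-1.664 -1.224  0.012] P [543.97 102.41  63.  ] X -21.69 Yhole 1.39 [ 7.000e-04  7.551e-01  6.556e-01 -0.000e+00] 13.4
```

>>> step_arm --commands '[{"delta_pos": [0.5, 0, -0.15], "delta_rot": [0, 0, 0]}, {"delta_pos": [1, 0, 0], "delta_rot": [0, 0, 0]}, {"delta_pos": [1, 0, 0], "delta_rot": [0, 0, 0]}, {"delta_pos": [1, 0, 0], "delta_rot": [0, 0, 0]}, {"delta_pos": [1, 0, 0], "delta_rot": [0, 0, 0]}, {"delta_pos": [1, 0, 0], "delta_rot": [0, 0, 0]}]'

```text
t: 13.9
position: [544.7, 107.7, 63.0]
eef_rot: [0.001, 0.755, 0.656, -0.0]
contact_force: [5.1, -6.6, -0.8]
finger_gap: 0.081
```

>>> step_arm --commands '[{"delta_pos": [1, 0, 0], "delta_rot": [0, 0, 0]}, {"delta_pos": [1, 0, 0], "delta_rot": [0, 0, 0]}, {"delta_pos": [1, 0, 0], "delta_rot": [0, 0, 0]}, {"delta_pos": [1, 0, 0], "delta_rot": [0, 0, 0]}, {"delta_pos": [1, 0, 0], "delta_rot": [0, 0, 0]}]'

```text
t: 14.32
position: [545.4, 112.6, 63.0]
eef_rot: [0.001, 0.755, 0.656, -0.0]
contact_force: [4.9, -6.1, 0.3]
finger_gap: 0.081
```

>>> step_arm --commands '[{"delta_pos": [1, 0, 0], "delta_rot": [0, 0, 0]}, {"delta_pos": [1, 0, 0], "delta_rot": [0, 0, 0]}, {"delta_pos": [1, 0, 0], "delta_rot": [0, 0, 0]}, {"delta_pos": [1, 0, 0], "delta_rot": [0, 0, 0]}, {"delta_pos": [1, 0, 0], "delta_rot": [0, 0, 0]}]'

```text
t: 14.73
position: [546.1, 117.6, 63.0]
eef_rot: [0.001, 0.755, 0.656, -0.0]
contact_force: [4.8, -7.1, -0.6]
finger_gap: 0.085
```

>>> step_arm --commands '[{"delta_pos": [1, 0, 0], "delta_rot": [0, 0, 0]}, {"delta_pos": [1, 0, 0], "delta_rot": [0, 0, 0]}, {"delta_pos": [1, 0, 0], "delta_rot": [0, 0, 0]}, {"delta_pos": [1, 0, 0], "delta_rot": [0, 0, 0]}]'

```text
t: 15.07
position: [546.6, 121.5, 63.0]
eef_rot: [0.001, 0.755, 0.656, -0.0]
contact_force: [5.9, -6.9, -0.6]
finger_gap: 0.083
```

>>> step_arm --commands '[{"delta_pos": [1, 0, 0], "delta_rot": [0, 0, 0]}, {"delta_pos": [1, 0, 0], "delta_rot": [0, 0, 0]}, {"delta_pos": [1, 0, 0], "delta_rot": [0, 0, 0]}]'

```text
t: 15.32
position: [547.0, 124.5, 63.0]
eef_rot: [0.001, 0.755, 0.656, -0.0]
contact_force: [4.6, -5.8, -0.2]
finger_gap: 0.077
```

```bash
python3 f.py
```

```text
F [ 4.96 -5.85 -0.81] along x/y fixture -5.12 -5.71 M [-1.678 -1.366  0.063] P [547.06 124.73  63.  ] X 0.85 Yhole 1.35 [ 7.000e-04  7.551e-01  6.556e-01 -1.000e-04] 15.5167
```

>>> step_arm --commands '[{"delta_pos": [1, 0, 0], "delta_rot": [0, 0, 0]}, {"delta_pos": [1, 0, 0], "delta_rot": [0, 0, 0]}, {"delta_pos": [1, 0, 0], "delta_rot": [0, 0, 0]}]'

```text
t: 15.77
position: [547.4, 127.5, 63.0]
eef_rot: [0.001, 0.755, 0.656, -0.0]
contact_force: [4.1, -7.1, -0.8]
finger_gap: 0.084
```

>>> step_arm --commands '[{"delta_pos": [1, 0, 0], "delta_rot": [0, 0, 0]}, {"delta_pos": [1, 0, 0], "delta_rot": [0, 0, 0]}]'

```text
t: 15.93
position: [547.7, 129.5, 62.9]
eef_rot: [0.001, 0.755, 0.656, -0.0]
contact_force: [5.4, -6.8, -1.0]
finger_gap: 0.084
```

>>> step_arm --commands '[{"delta_pos": [0.7, 0, 0], "delta_rot": [0, 0, 0]}, {"delta_pos": [0.7, 0, 0], "delta_rot": [0, 0, 0]}]'

```text
t: 16.1
position: [547.9, 130.9, 62.9]
eef_rot: [0.001, 0.755, 0.656, -0.0]
contact_force: [5.0, -5.7, -2.6]
finger_gap: 0.084
```

>>> step_arm --commands '[{"delta_pos": [0.5, 0, 0], "delta_rot": [0, 0, 0]}, {"delta_pos": [0, 0, 0], "delta_rot": [0, 0, 0]}]'

```text
t: 16.27
position: [548.0, 131.6, 62.9]
eef_rot: [0.001, 0.755, 0.656, -0.0]
contact_force: [5.9, -5.4, -2.8]
finger_gap: 0.083
```

```bash
python3 f.py
```

```text
F [ 5.77 -4.92 -3.61] along x/y fixture -4.1 -6.38 M [-1.502 -1.556  0.076] P [548.01 131.58  62.89] X 7.77 Yhole 1.34 [ 7.000e-04  7.551e-01  6.557e-01 -1.000e-04] 16.4667
```

>>> step_arm --commands '[{"delta_pos": [0, 0, 0.2], "delta_rot": [0, 0, 0]}, {"delta_pos": [0.5, 0, 0], "delta_rot": [0, 0, 0]}, {"delta_pos": [0, 0, 0], "delta_rot": [0, 0, 0]}]'

```text
t: 16.72
position: [548.1, 131.9, 62.8]
eef_rot: [0.001, 0.755, 0.656, -0.0]
contact_force: [4.6, -6.5, -1.1]
finger_gap: 0.083
```

>>> step_arm --commands '[{"delta_pos": [0.5, 0, 0], "delta_rot": [0, 0, 0]}, {"delta_pos": [0, 0, 0], "delta_rot": [0, 0, 0]}]'

```text
t: 16.88
position: [548.1, 132.5, 62.7]
eef_rot: [0.001, 0.755, 0.656, -0.0]
contact_force: [6.5, -5.7, -3.8]
finger_gap: 0.083
```

>>> step_arm --commands '[{"delta_pos": [0.5, 0, 0], "delta_rot": [0, 0, 0]}, {"delta_pos": [0, 0, 0], "delta_rot": [0, 0, 0]}]'

```text
t: 17.05
position: [548.3, 133.1, 62.7]
eef_rot: [0.001, 0.755, 0.656, -0.0]
contact_force: [5.8, -5.1, -4.7]
finger_gap: 0.081
```

>>> step_arm --commands '[{"delta_pos": [0.3, 0, 0.3], "delta_rot": [0, 0, 0]}, {"delta_pos": [0, 0, 0], "delta_rot": [0, 0, 0]}]'

```text
t: 17.22
position: [548.3, 133.7, 62.3]
eef_rot: [0.001, 0.755, 0.656, -0.0]
contact_force: [6.8, -3.9, -5.8]
finger_gap: 0.086
```

>>> step_arm --commands '[{"delta_pos": [0.5, 0, 0], "delta_rot": [0, 0, 0]}, {"delta_pos": [0, 0, 0], "delta_rot": [0, 0, 0]}]'

```text
t: 17.38
position: [548.4, 134.1, 62.3]
eef_rot: [0.001, 0.755, 0.656, -0.0]
contact_force: [7.5, -4.4, -6.2]
finger_gap: 0.083
```

>>> step_arm --commands '[{"delta_pos": [0.5, 0, 0], "delta_rot": [0, 0, 0]}, {"delta_pos": [0, 0, 0], "delta_rot": [0, 0, 0]}]'

```text
t: 17.55
position: [548.4, 134.5, 62.3]
eef_rot: [0.001, 0.755, 0.656, -0.0]
contact_force: [8.0, -4.0, -6.6]
finger_gap: 0.087
```

```bash
python3 f.py
```

```text
F [ 7.33 -4.03 -6.52] along x/y fixture -2.99 -7.81 M [-1.264 -1.846  0.108] P [548.41 134.49  62.25] X 10.7 Yhole 1.34 [ 7.000e-04  7.550e-01  6.557e-01 -1.000e-04] 17.75
```

The vertical load has vanished, so the hole is over the pin. Lowering in small steps.

>>> step_arm --commands '[{"delta_pos": [0, 0.2, 0.5], "delta_rot": [0, 0, 0]}, {"delta_pos": [0, 0, 0.5], "delta_rot": [0, 0, 0]}, {"delta_pos": [0, 0, 0], "delta_rot": [0, 0, 0]}]'

```text
t: 18.0
position: [548.5, 135.0, 61.3]
eef_rot: [0.0, 0.755, 0.656, 0.0]
contact_force: [6.5, -0.9, -7.2]
finger_gap: 0.083
```

```bash
python3 f.py
```

```text
F [ 6.4  -2.25 -7.08] along x/y fixture -1.37 -6.64 M [-0.584 -1.694  0.069] P [548.51 134.95  61.24] X 11.17 Yhole 1.3 [ 4.000e-04  7.549e-01  6.558e-01 -0.000e+00] 18.2
```

>>> step_arm --commands '[{"delta_pos": [0, 0.1, 0.5], "delta_rot": [0, 0, 0]}, {"delta_pos": [0, 0, 0.5], "delta_rot": [0, 0, 0]}, {"delta_pos": [0, 0, 0.5], "delta_rot": [0, 0, 0]}, {"delta_pos": [0, 0, 0], "delta_rot": [0, 0, 0]}]'

```text
t: 18.53
position: [548.5, 135.2, 59.7]
eef_rot: [0.0, 0.755, 0.656, -0.0]
contact_force: [6.7, -1.1, -6.8]
finger_gap: 0.081
```

```bash
python3 f.py
```

```text
F [ 6.29 -0.85 -7.19] along x/y fixture 0.01 -6.35 M [-0.295 -1.596  0.056] P [548.53 135.17  59.73] X 11.39 Yhole 1.32 [ 3.000e-04  7.548e-01  6.559e-01 -0.000e+00] 18.7333
```

>>> step_arm --commands '[{"delta_pos": [0, 0, 0.5], "delta_rot": [0, 0, 0]}, {"delta_pos": [0, 0, 0.5], "delta_rot": [0, 0, 0]}, {"delta_pos": [0, 0, 0], "delta_rot": [0, 0, 0]}]'

```text
t: 18.98
position: [548.6, 135.2, 58.8]
eef_rot: [0.0, 0.755, 0.656, 0.0]
contact_force: [5.4, -0.4, -6.6]
finger_gap: 0.082
```

>>> step_arm --commands '[{"delta_pos": [0, 0, 0.5], "delta_rot": [0, 0, 0]}, {"delta_pos": [0, 0, 0], "delta_rot": [0, 0, 0]}]'

```text
t: 19.15
position: [548.6, 135.2, 58.6]
eef_rot: [0.0, 0.755, 0.656, 0.0]
contact_force: [5.5, -1.1, 0.3]
finger_gap: 0.083
```

```bash
python3 f.py
```

```text
F [ 4.5  -1.61  0.5 ] along x/y fixture -0.99 -4.67 M [-0.416 -1.144  0.053] P [548.55 135.2   58.54] X 11.42 Yhole 1.29 [2.000e-04 7.549e-01 6.558e-01 1.000e-04] 19.35
```

>>> step_arm --commands '[{"delta_pos": [0, 0, 0.5], "delta_rot": [0, 0, 0]}, {"delta_pos": [0, 0, 0], "delta_rot": [0, 0, 0]}]'

```text
t: 19.52
position: [548.6, 135.2, 58.5]
eef_rot: [-0.0, 0.755, 0.656, 0.0]
contact_force: [0.6, -3.4, 13.1]
finger_gap: 0.083
```

```bash
python3 f.py
```

```text
F [ 0.48 -2.27 12.23] along x/y fixture -2.19 -0.79 M [-0.685 -0.171  0.063] P [548.58 135.22  58.52] X 11.44 Yhole 1.27 [0.000e+00 7.549e-01 6.558e-01 3.000e-04] 19.7167
```

Firm at z 58.5, a total drop of 4.8 mm, so it is on the seat. I'll relax the load, keep light fence pressure, and release.

>>> step_arm --commands '[{"delta_pos": [0, -0.3, -0.5], "delta_rot": [0, 0, 0]}, {"delta_pos": [0, 0, 0], "delta_rot": [0, 0, 0]}]'

```text
t: 19.88
position: [548.5, 135.2, 58.5]
eef_rot: [0.0, 0.755, 0.656, 0.0]
contact_force: [5.9, -1.7, -2.8]
finger_gap: 0.084
```

>>> step_arm --commands '[{"delta_pos": [0, 0, 0], "delta_rot": [0, 0, 0]}, {"delta_pos": [0, 0, 0], "delta_rot": [0, 0, 0]}, {"delta_pos": [0, 0, 0], "delta_rot": [0, 0, 0]}, {"delta_pos": [0, 0, 0], "delta_rot": [0, 0, 0]}, {"delta_pos": [0, 0, 0], "delta_rot": [0, 0, 0]}, {"delta_pos": [0, 0, 0], "delta_rot": [0, 0, 0]}]' --jaw 0.4

```text
t: 20.38
position: [547.8, 135.4, 58.3]
eef_rot: [-0.0, 0.755, 0.656, -0.0]
contact_force: [-0.2, 0.0, -0.0]
finger_gap: 0.4
```

>>> step_arm --commands '[{"delta_pos": [0, 0, -10], "delta_rot": [0, 0, 0]}, {"delta_pos": [0, 0, -20], "delta_rot": [0, 0, 0]}, {"delta_pos": [0, 0, -30], "delta_rot": [0, 0, 0]}, {"delta_pos": [0, 0, -30], "delta_rot": [0, 0, 0]}, {"delta_pos": [0, 0, -30], "delta_rot": [0, 0, 0]}, {"delta_pos": [0, 0, -30], "delta_rot": [0, 0, 0]}, {"delta_pos": [0, 0, -20], "delta_rot": [0, 0, 0]}, {"delta_pos": [0, 0, 0], "delta_rot": [0, 0, 0]}]'

```text
t: 21.05
position: [549.8, 135.5, 233.1]
eef_rot: [0.0, 0.755, 0.656, 0.003]
contact_force: [1.1, -0.6, 0.5]
finger_gap: 0.402
```

>>> step_arm --commands '[{"delta_pos": [-35, 0, 0], "delta_rot": [0, 0, 0]}, {"delta_pos": [-35, 0, 0], "delta_rot": [0, 0, 0]}, {"delta_pos": [-35, 0, 0], "delta_rot": [0, 0, 0]}, {"delta_pos": [-35, 0, 0], "delta_rot": [0, 0, 0]}, {"delta_pos": [-35, 0, 0], "delta_rot": [0, 0, 0]}, {"delta_pos": [-35, 0, 0], "delta_rot": [0, 0, 0]}, {"delta_pos": [-35, 0, 0], "delta_rot": [0, 0, 0]}, {"delta_pos": [0, 0, 0], "delta_rot": [0, 0, 0]}]'

```text
t: 21.72
position: [511.9, -113.9, 229.0]
eef_rot: [0.0, 0.757, 0.653, -0.0]
contact_force: [-1.3, -0.8, -0.6]
finger_gap: 0.401
```

```bash
python3 - <<'E'
from h import *
a=eyes.grab_frame("scene")[:,:,::-1];b=eyes.grab_frame("top")[:,:,::-1]
cv2.imwrite("s3.png",a);cv2.imwrite("t3.png",b)
C=np.hstack([cv2.resize(a[160:340,180:360],(400,400),interpolation=cv2.INTER_CUBIC),cv2.resize(b[90:230,130:270],(400,400),interpolation=cv2.INTER_CUBIC)])
cv2.imwrite("pics/g6.png",cv2.LUT(C,np.array([int(255*(i/255)**.7) for i in range(256)],np.uint8)))
E
```

```text
(no output)
```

View pics/g6.png

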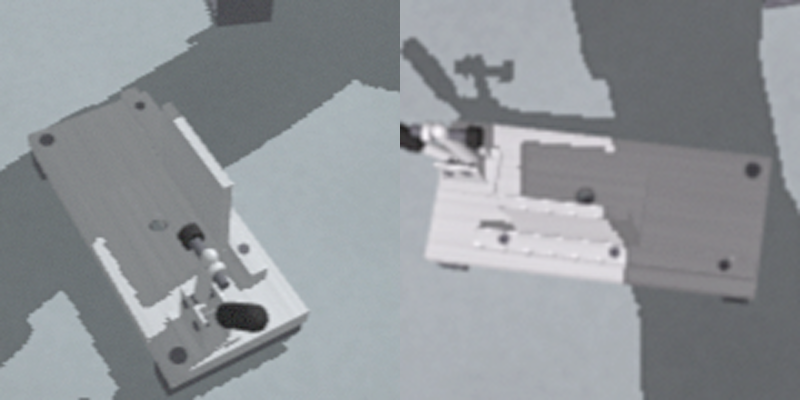

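The cleat stands upright against the fence, with the pin showing inside the hole at scene (158,225). One numeric check of squareness and height before I hand in.

```bash
python3 - <<'E'
from h import *
a=cv2.imread("s3.png");b=cv2.imread("t3.png")
A=lambda p:(np.array(p)+.5)*.45-.5+[180,160]
B=lambda p:(np.array(p)+.5)*.35-.5+[130,90]
f=np.array([.1357,.9907]);y=np.array([-.9907,.1357]);S=np.array([579,119.5])
def show(n,img,F,p0,p1,z):
    e0,e1,r=edge(img,F(p0),F(p1),w=2);P=ray(n,e0,z)[:2]-S;Q=ray(n,e1,z)[:2]-S;d=Q-P
    print(n,"X",(P@f).round(1),(Q@f).round(1),"Y",(P@y).round(1),(Q@y).round(1),"rel az",np.degrees(np.arctan2(d@y,d@f)).round(2),"r",r.round(2))
show("scene",a,A,(176,122),(228,188),112)   # toe-side top edge, expect Y~27+1.3
show("scene",a,A,(184,116),(232,182),112)   # heel top edge, Y~35+1.3
show("top",b,B,(505,198),(600,208),112)
for n,F,p in(("scene",A,(158,225)),("top",B,(585,196))):
    q=ray(n,F(p),40)[:2]-S;print("hole",n,(q@f).round(1),(q@y).round(1))
E
```

```text
scene X -11.9 59.4 Y 27.6 27.6 rel az -0.0 r 0.15
scene X -14.3 55.4 Y 35.5 35.6 rel az 0.07 r 0.14
top X -221.0 -286.2 Y 1.5 -2.8 rel az -176.17 r 0.1
hole scene 14.5 -0.6
hole top -289.7 -34.2
```

```bash
python3 -c "
from plant import hand_in,sensors
s=sensors.read_state();print(s['t'],s['contact_force'].round(1));print(hand_in())"
```

```text
21.8167 [ 0.7  0.  -0.8]
the job is handed in; nothing more can be done
None
```

I loaded the small grey drilled cleat into the fixture and handed the job in at 21.8 s. It was laid at the open end riding on the pin and slid along the fence until the hole came over the pin. I then lowered it onto the seat and let go.

- **Loads:** While it was sliding, I read about 5–8 N on the fence. Vertical contact was up to about 10 N, with one brief 13 N on the pin before the slide. The drag along the slot was 6–7 N at most. The pin's slip can't be read directly, but those loads stayed below the roughly 12 N it holds.
- **Seating:** The vertical load vanished at x ≈ 10.7 mm from the slot's middle. The cleat then dropped 4.8 mm and stopped firmly at the expected seat height.
- **Final scene-camera check:** The heel is parallel to the fence within about 0.1°, the heel's top edge is at y ≈ 35.5 mm (nominal 35), and the pin shows inside the hole.
- **Checks that failed or disagreed:**
    - The final top-camera measurement was no use, because I used the wrong crop offset.
    - The hole's x position reads 14.5 mm by eye in the scene view, but 11.4 mm from the arm's position. Both are within the 17 mm limit.
    - The arm's readings put the hole 1.3 mm towards the fence. I put that down to calibration, since the heel was touching the fence.

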